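Unstack gear blanks onto their sized pads

TASK

Take the stack of four brass gear blanks apart from the top down, one at a time, and set each blank flat on the round aluminium pad of its own size rank (smallest blank on the smallest pad, and so on up to the largest), centred so that no blank overhangs the edge of its pad. Keep every blank level, never tipped onto its edge, and leave the red gear cover and the wooden mallet where they are.

Things in the scene. Friction and masses are not known exactly. Their poses are not given: they have to be found in the camera images.
- blank28_centre (a point): centre, half-way up, of the smallest brass gear blank: a plain loose brass disc with flat faces, 28 mm in diameter, 22 mm high, with a 10 mm through bore on its axis, about 100 g; z is its axis, pointing up. At the start it is top (fourth) in the stack; the four lie flat, one on another, roughly on one axis, on a thin fixed square plywood board (90 x 90 x 8 mm) on the ribbed black rubber mat (mat top 4 mm above the bench).
- blank40_centre (a point): centre, half-way up, of the second smallest brass gear blank: a plain loose brass disc with flat faces, 40 mm in diameter, 22 mm high, with a 14 mm through bore on its axis, about 206 g; z is its axis, pointing up. At the start it is third from the bottom; the four lie flat, one on another, roughly on one axis, on a thin fixed square plywood board (90 x 90 x 8 mm) on the ribbed black rubber mat (mat top 4 mm above the bench).
- blank52_centre (a point): centre, half-way up, of the second largest brass gear blank: a plain loose brass disc with flat faces, 52 mm in diameter, 22 mm high, with a 18 mm through bore on its axis, about 350 g; z is its axis, pointing up. At the start it is second from the bottom; the four lie flat, one on another, roughly on one axis, on a thin fixed square plywood board (90 x 90 x 8 mm) on the ribbed black rubber mat (mat top 4 mm above the bench).
- blank64_centre (a point): centre, half-way up, of the largest brass gear blank: a plain loose brass disc with flat faces, 64 mm in diameter, 22 mm high, with a 22 mm through bore on its axis, about 530 g; z is its axis, pointing up. At the start it is bottom of the stack; the four lie flat, one on another, roughly on one axis, on a thin fixed square plywood board (90 x 90 x 8 mm) on the ribbed black rubber mat (mat top 4 mm above the bench).
- pad28_top (a point): centre of the flat top face of the smallest plain aluminium pad, a fixed round disc 48 mm in diameter and 8 mm high (its top 12 mm above the bench) lying on the mat, with a small dark centre mark; z points up. Place of the 28 mm blank: that blank, centred, leaves an even 10 mm rim of pad showing.
- pad40_top (a point): centre of the flat top face of the second smallest plain aluminium pad, a fixed round disc 60 mm in diameter and 8 mm high (its top 12 mm above the bench) lying on the mat, with a small dark centre mark; z points up. Place of the 40 mm blank: that blank, centred, leaves an even 10 mm rim of pad showing.
- pad52_top (a point): centre of the flat top face of the second largest plain aluminium pad, a fixed round disc 72 mm in diameter and 8 mm high (its top 12 mm above the bench) lying on the mat, with a small dark centre mark; z points up. Place of the 52 mm blank: that blank, centred, leaves an even 10 mm rim of pad showing.
- pad64_top (a point): centre of the flat top face of the largest plain aluminium pad, a fixed round disc 84 mm in diameter and 8 mm high (its top 12 mm above the bench) lying on the mat, with a small dark centre mark; z points up. Place of the 64 mm blank: that blank, centred, leaves an even 10 mm rim of pad showing.
- cover_centre (a point): red polymer gear cover, a loose round flanged cap 92 mm across and 38 mm high standing on the mat; the point is on its axis, half-way up. A bystander: leave it.
- mallet_head (a point): centre of the dark oak head (70 x 105 x 60 mm) of a loose wooden mallet lying on the bench beside the mat; its handle, 24 mm thick, runs 200 mm from the head along this point's -x at 30 mm above the bench. A bystander: leave it.

How it is judged:
By the outcome, as a careful person would: the job done as asked, in the order asked, and still so for the second after the job is handed in, with the robot touching nothing.
It also fails if it takes over 118 s, if anything falls off the work surface, if the arm or the gripper's body presses on something with over 40 N, if the wrist force passes 120 N, or if a joint passes its speed limit or range.

ROBOT

A 6-joint arm with a two-finger parallel gripper is mounted at the origin on the work surface. World frame = base frame: x ahead of the robot, y to its left, z up, the work surface at z = 0. Lengths are in m, angles in rad, forces in N, time in s.
With the tool pointing down it reaches from about 0.25 to 0.725 m from the base axis. Payload 4 kg.
Tool frame: the origin (TCP) lies midway between the tips of the shut fingers; the grasp point (between the pads) lies 19 mm behind it; x points along the fingers, y is the direction in which the jaws open and shut, and the axes are right-handed (so a half turn about x gives the same grasp; the last joint's range is limited). The gripper opens to 85 mm and grips with 20 to 120 N. Pads are 22 mm wide; open, the fingers measure 114 mm over their backs; the gripper's body (76 mm by 85 mm) begins 54 mm behind the grasp point. The pads swing forward as they close: fully open they stand 13 mm farther back than shut.
Start: joints at [-1.19, 0.241, 0.005, 1.335, 0, 1.571], TCP at [0.186, -0.464, 0.231] pointing down, gripper open.
Joint ranges: [-2.72, 2.72], [-1.05, 1.87], [-1.09, 1.28], [-1.99, 2.15], [-1.42, 1.44], [-3.14, 3.14]. Speed limits (rad/s): [2.79, 2.79, 3.14, 3.14, 3.14, 3.14].

INTERFACE

Orientations are given as a unit quaternion [x, y, z, w].
In Python, from workcell import * gives the robot as it stands.
- The arm moves only by the tool play_rows, never from a script. Its argument "plan" is a list of rows, each a list of 7 numbers: the shift along the tool's x, y, z in mm, then the turn, a rotation vector about the tool's x, y, z in rad, then the closure, from -1 (fully open) to 1 (shut). In form: [[x, y, z, rx, ry, rz, grip], ...]. A call has 1 to 20 rows; each row shifts and turns the commanded pose from where the row before left it, along the tool's axes as they then stand; what a row does not reach is not made up. A row lasts 1/12 s, in which the tool goes at most 41.7 mm and 7.16 degrees, less where a joint would pass 70% of its speed; a pose out of reach is approached as far as the arm can. A call with a gripper value outside its range is refused whole. The fingers move at their own pace and stop on an object; the grip force is fixed at half the most. Time passes only in rows, so rows that do not move let the fingers close. It gives the time, the measured TCP pose, the force and the opening at its end, in the units of the state.
- get_obs(): the state, without advancing time (a new reading comes with each control period).
- camera(name): name is "side" or "top" or "wrist"; returns a dict with "frame" (384x512x3 uint8, red, green, blue), "depth" (384x512 float32, m along the optical axis (not along the pixel's ray), 0 where there is no reading), "fx", "fy", "cx", "cy" (pixels), "camera_from_world" (4x4, takes a point from world to camera coordinates). Camera axes: x right, y up, looking along -z (the intrinsics and any distortion apply to the point x, -y, -z); pixel columns grow to the right and rows downward; lengths in m; the calibration is good to about 2 mm. A picture is of the moment at which its call begins.
- job_done(): hands the job in, once; it reports no verdict.
Trained networks look in a picture, given as the dict that the camera call returned (one of the last four; its "shot" number tells which), for a name from the list of things; names that differ only in an ending like _2 or _b are one class to them, and where a whole thing is asked for, a point or a joint stands for the part that bears it (a point fixed in the world has none). Each returns a list of dicts, best first, with "confidence" (0 to 1); they miss things now and then, are a little off and sometimes report something else, mostly with a low value. They report only what shows in the picture. A call takes as long as a camera call.
- search_frame(thing, picture): "centre" ([x, y, z] in m, in world coordinates, good to about 4 mm: the middle of the surface that is visible of it).
- pinpoint(thing, picture): "centre" ([x, y, z] in m, in world coordinates, good to about 4 mm: a listed point, or the origin of a listed thing).
The state is a dict: "clock": time; "joint_pos": joint angles; "joint_vel": joint speeds; "tau": joint torques, N m; "eef_pos": TCP position; "tool_rot": TCP orientation; "ft_force": force on the tool from outside, world axes, zero at the start; "ft_torque": the same for the moment, N m; "grip_width": finger opening in m.
Only numpy, scipy, OpenCV 4.12 (cv2) and the standard library are available. Lean on these libraries where they do the work, as an engineer would, in place of code of your own. Each camera call takes 0.05 s, during which the arm holds its last target. There are 200 camera calls.

## Working session

There is one attempt and no reset: what is moved stays moved. The work goes in short steps, Python scripts to look and compute and a tool call to move; the robot and the scene stay as the last step left them, time stands still between calls to the robot, and variables do not carry over. Pictures are saved under pics/ and viewed, about 12 in all and at most 16, crops included, and the job is handed in when it is done.

Besides the shell and the picture viewer there is one more tool, called after "Call:" in YAML: its name, and indented under it one key for each argument. play_rows: Moves the arm, as the interface text tells. Its arguments: {"type":"object","properties":{"plan":{"type":"array","items":{"type":"array","items":{"type":"number"}}}},"required":["plan"]}

```bash
mkdir -p pics
cat > h.py <<'E'
from workcell import *
import numpy as np, cv2
def w(cam,u,v,z=None):
    T=np.linalg.inv(cam["camera_from_world"]); 
    d=np.array([(u-cam["cx"])/cam["fx"],-(v-cam["cy"])/cam["fy"],-1.])
    if z is None: s=float(cam["depth"][int(round(v)),int(round(u))])
    else: s=(z-T[2,3])/(T[:3,:3]@d)[2]
    return T[:3,3]+T[:3,:3]@d*s
def px(cam,p):
    q=cam["camera_from_world"]@np.r_[p,1]
    return cam["cx"]-cam["fx"]*q[0]/q[2], cam["cy"]+cam["fy"]*q[1]/q[2]
def save(cam,n): cv2.imwrite("pics/"+n,cv2.cvtColor(cam["frame"],cv2.COLOR_RGB2BGR))
E
python3 - <<'E'
from h import *
np.set_printoptions(precision=4,suppress=True)
o=get_obs(); print(o["clock"],o["eef_pos"],o["tool_rot"],o["grip_width"],o["ft_force"])
ims=[]
for c in ["top","side"]:
    k=camera(c); save(k,c+"0.png"); print(c,k["fx"],k["cx"],[x for x in k if x not in("frame","depth")],np.linalg.inv(k["camera_from_world"]))
    for t in ["blank28_centre","blank40_centre","blank52_centre","blank64_centre","pad28_top","pad40_top","pad52_top","pad64_top","cover_centre","mallet_head"]:
        print(t,[(np.round(r["centre"],4),round(r["confidence"],2)) for r in pinpoint(t,k)][:3])
E
```

```text
0.0 [ 0.1856 -0.4636  0.2304] [-0.6942 -0.1346  0.6945 -0.1331] 0.08540629774302592 [-0.4964 -0.0281 -0.0355]
top 366.4920214305133 256.1122770967386 ['fx', 'fy', 'cx', 'cy', 'camera_from_world', 'shot'] [[-0.028   0.996  -0.0848  0.4876]
 [-0.9996 -0.028   0.001   0.1411]
 [-0.0014  0.0848  0.9964  1.0222]
 [ 0.      0.      0.      1.    ]]
blank28_centre [(array([ 0.6401, -0.221 ,  0.0842]), 0.57)]
blank40_centre [(array([ 0.6413, -0.2198,  0.0673]), 0.49), (array([0.6639, 0.0065, 0.0119]), 0.2)]
blank52_centre [(array([ 0.634 , -0.2211,  0.0441]), 0.52)]
blank64_centre [(array([ 0.6408, -0.2219,  0.0209]), 0.41)]
pad28_top [(array([ 0.4641, -0.2325,  0.0108]), 0.63)]
pad40_top [(array([0.4809, 0.212 , 0.0065]), 0.92)]
pad52_top [(array([0.6665, 0.0041, 0.0183]), 0.8)]
pad64_top [(array([0.4943, 0.0072, 0.0113]), 0.93)]
cover_centre [(array([0.6672, 0.1949, 0.0236]), 0.7)]
mallet_head [(array([0.6123, 0.4346, 0.0289]), 0.96)]
side 396.69207968520783 253.78343067899314 ['fx', 'fy', 'cx', 'cy', 'camera_from_world', 'shot'] [[ 0.9981  0.0395 -0.0477  0.5319]
 [-0.0619  0.6535 -0.7544 -0.5886]
 [ 0.0013  0.7559  0.6547  0.7058]
 [ 0.      0.      0.      1.    ]]
blank28_centre [(array([ 0.6375, -0.2191,  0.092 ]), 0.75)]
blank40_centre [(array([ 0.6404, -0.222 ,  0.0683]), 0.48)]
blank52_centre [(array([ 0.6374, -0.2164,  0.0427]), 0.64), (array([0.48  , 0.2134, 0.0131]), 0.23)]
blank64_centre [(array([ 0.6363, -0.2194,  0.0228]), 0.75)]
pad28_top [(array([ 0.4662, -0.2323,  0.0162]), 0.77)]
pad40_top [(array([0.4821, 0.2116, 0.0108]), 0.84)]
pad52_top [(array([0.6754, 0.0034, 0.0148]), 0.9)]
pad64_top [(array([0.4929, 0.0038, 0.0126]), 0.56)]
cover_centre [(array([0.6646, 0.193 , 0.0217]), 0.96)]
mallet_head [(array([0.6118, 0.4352, 0.0292]), 0.83)]
```

View pics/top0.png

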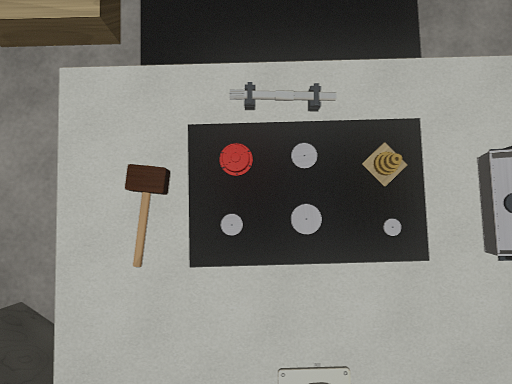

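View pics/side0.png

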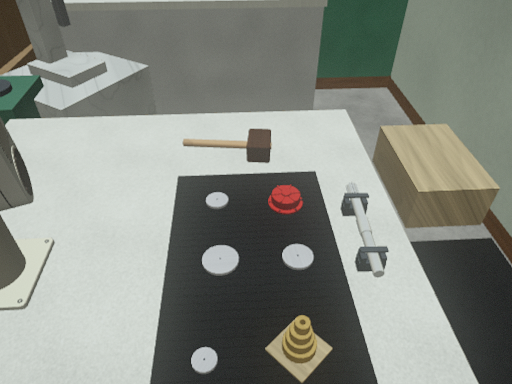

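The stack is at about (0.638, −0.220) and the pads are at the network positions. The top picture shows pad28 at px (392,227), pad40 (231,224), pad52 (304,155), pad64 (306,219) and the stack at (385,164). The side picture agrees. Next I refine the pads by segmentation.

```bash
cat >> h.py <<'E'
from scipy.spatial.transform import Rotation as Ro
np.set_printoptions(precision=4,suppress=True)
PADS={28:(.465,-.2325),40:(.4815,.212),52:(.670,.004),64:(.4935,.0055)}
def go(p,tool=True):
    o=get_obs(); R=Ro.from_quat(o["tool_rot"]); d=R.inv().apply(np.array(p)-o["eef_pos"])*1000
    print("clock %.2f"%o["clock"],"eef",o["eef_pos"],"shift mm",np.round(d,1))
def st():
    o=get_obs(); R=Ro.from_quat(o["tool_rot"]).as_matrix(); print("%.2f"%o["clock"],o["eef_pos"],"x",R[:,0],"y",R[:,1],"z",R[:,2],"q",o["joint_pos"],"w",o["grip_width"],"F",o["ft_force"])
E
python3 - <<'E'
from h import *
st()
for c in ["top","side"]:
    k=camera(c); f=k["frame"].astype(int)
    m=((f.min(2)>130)&(f.max(2)-f.min(2)<25)).astype(np.uint8)
    n,l,s,ce=cv2.connectedComponentsWithStats(m)
    for d,p in PADS.items():
        u,v=px(k,[*p,.012]); i=l[int(v),int(u)+3]
        cs,_=cv2.findContours((l==i).astype(np.uint8),cv2.RETR_EXTERNAL,cv2.CHAIN_APPROX_NONE)
        P=np.array([w(k,a,b,.012)[:2] for a,b in cs[0][:,0]]); (x,y),r=cv2.minEnclosingCircle(P.astype(np.float32)*1000)
        print(c,d,s[i,4],w(k,*ce[i],.012),"enc",x,y,2*r)
    hsv=cv2.cvtColor(k["frame"],cv2.COLOR_RGB2HSV)
E
```

```text
1.10 [ 0.1858 -0.4642  0.2313] x [ 0.  0. -1.] y [ 0.3717 -0.9284 -0.    ] z [-0.9284 -0.3717 -0.    ] q [-1.19    0.2406  0.005   1.3352  0.      1.5708] w 0.08537579819918138 F [-0.2478  0.8166 -0.1372]
top 28 229 [ 0.4656 -0.2301  0.012 ] enc 465.6578369140625 -230.17868041992188 46.591217041015625
top 40 356 [0.4852 0.2104 0.012 ] enc 485.0599060058594 210.45359802246094 58.75056838989258
top 52 495 [0.6711 0.0036 0.012 ] enc 671.2069702148438 3.926670551300049 71.05907440185547
top 64 704 [0.4944 0.0047 0.012 ] enc 494.3463134765625 4.814403533935547 82.61959075927734
side 28 531 [ 0.4639 -0.2326  0.012 ] enc 464.3648681640625 -232.0475616455078 48.583614349365234
side 40 276 [0.4831 0.208  0.012 ] enc 482.3615417480469 208.19090270996094 62.5481071472168
side 52 607 [0.6692 0.001  0.012 ] enc 669.7943115234375 2.133131980895996 73.48088836669922
side 64 852 [0.4925 0.0017 0.012 ] enc 492.1664733886719 3.1828527450561523 85.26103210449219
```

Call:
play_rows:
  plan:
    - [0,0,0,-0.119,0,0,-1]
    - [0,0,0,-0.119,0,0,-1]
    - [0,0,0,-0.119,0,0,-1]
    - [0,0,0,-0.119,0,0,-1]
    - [0,0,0,-0.119,0,0,-1]
    - [0,0,0,-0.119,0,0,-1]
    - [0,0,0,-0.119,0,0,-1]
    - [0,0,0,-0.119,0,0,-1]
    - [0,0,0,-0.119,0,0,-1]
    - [0,0,0,-0.119,0,0,-1]

```text
clock: 2.03
eef_pos: [0.1858, -0.4642, 0.2313]
tool_rot: [0.499, 0.501, -0.499, 0.501]
ft_force: [-0.9, 0.3, -0.7]
grip_width: 0.0854
```

Call:
play_rows:
  plan:
    - [-2,32.3,-17.4,0,0,0,-1]
    - [-2,32.3,-17.4,0,0,0,-1]
    - [-2,32.3,-17.4,0,0,0,-1]
    - [-2,32.3,-17.4,0,0,0,-1]
    - [-2,32.3,-17.4,0,0,0,-1]
    - [-2,32.3,-17.4,0,0,0,-1]
    - [-2,32.3,-17.4,0,0,0,-1]
    - [-2,32.3,-17.4,0,0,0,-1]
    - [-2,32.3,-17.4,0,0,0,-1]
    - [-2,32.3,-17.4,0,0,0,-1]
    - [0,32.3,-17.4,0,0,0,-1]
    - [0,32.3,-17.4,0,0,0,-1]
    - [0,32.3,-17.4,0,0,0,-1]
    - [0,32.3,-17.4,0,0,0,-1]
    - [0,0,0,0,0,0,-1]
    - [0,0,0,0,0,0,-1]

```text
clock: 3.37
eef_pos: [0.6394, -0.2188, 0.249]
tool_rot: [0.499, 0.502, -0.5, 0.5]
ft_force: [-0.7, -0.6, 0.6]
grip_width: 0.0853
```

Run:
```python
from h import *
st()
k=camera("wrist"); save(k,"w1.png"); print(k["fx"],np.linalg.inv(k["camera_from_world"]))
print(px(k,[.638,-.22,.1]), w(k,*px(k,[.638,-.22,.1])))
for t in ["blank28_centre","blank40_centre","blank52_centre","blank64_centre"]:
    print(t,[(np.round(r["centre"],4),round(r["confidence"],2)) for r in pinpoint(t,k)][:2])
```

```text
3.37 [ 0.6394 -0.2188  0.249 ] x [-0.0026  0.0008 -1.    ] y [ 1.      0.0035 -0.0026] z [ 0.0035 -1.     -0.0008] q [-0.3296  0.6173  0.6249  1.581  -0.0001  1.2377] w 0.08531506912091852 F [-0.6826 -0.5587  0.6364]
265.08057316396463 [[ 1.     -0.0039  0.0007  0.64  ]
 [ 0.0035  0.9485  0.3166 -0.1373]
 [-0.0019 -0.3166  0.9485  0.3933]
 [ 0.      0.      0.      1.    ]]
(np.float64(251.00848528896327), np.float64(184.47748889552267)) [ 0.6379 -0.2252  0.0817]
blank28_centre [(array([ 0.6425, -0.2203,  0.0881]), 0.83)]
blank40_centre [(array([ 0.6409, -0.2208,  0.067 ]), 0.69)]
blank52_centre [(array([ 0.6379, -0.2159,  0.0445]), 0.72)]
blank64_centre [(array([ 0.6402, -0.2187,  0.022 ]), 0.86)]
```

View pics/w1.png

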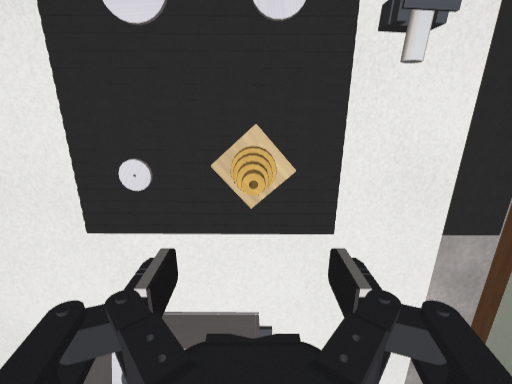

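```bash
cat >> h.py <<'E'
def face(k,z,D,c,tol=.005):
    """fit centre of a disc face at height z, diameter D near c, from depth"""
    T=np.linalg.inv(k["camera_from_world"]); v,u=np.mgrid[:384,:512]; s=k["depth"]
    C=np.stack([(u-k["cx"])/k["fx"]*s,-(v-k["cy"])/k["fy"]*s,-s],-1); W=C@T[:3,:3].T+T[:3,3]
    m=(abs(W[...,2]-z)<tol)&(np.hypot(W[...,0]-c[0],W[...,1]-c[1])<D/2+.012)&(s>0)
    if m.sum()<8: return None
    m=m.astype(np.uint8); cs,_=cv2.findContours(m,cv2.RETR_EXTERNAL,cv2.CHAIN_APPROX_NONE)
    a=max(cs,key=cv2.contourArea)[:,0]; P=np.array([w(k,*q,z)[:2] for q in a])*1000
    (x,y),r=cv2.minEnclosingCircle(P.astype(np.float32)); return np.round([x,y,2*r,np.median(W[m>0][:,2])*1000],1)
E
python3 - <<'E'
from h import *
for c in ["top","wrist","side"]:
    k=camera(c)
    for D,z in [(28,.1),(40,.078),(52,.056),(64,.034)]: print(c,D,face(k,z,D/1000,(.639,-.220)))
    for D,p in PADS.items(): print(c,"pad",D,face(k,.012,D/1000+.02,p,.004))
E
```

```text
top 28 [ 639.9 -218.9   28.7   99.6]
top 40 [ 639.2 -219.1   39.7   77.5]
top 52 [ 638.7 -217.6   51.4   55.7]
top 64 [ 640.3 -217.5   64.    33.4]
top pad 28 [ 464.1 -230.4   50.8   11.7]
top pad 40 [486.  208.5  61.9  11.6]
top pad 52 [671.    3.2  71.9  11.8]
top pad 64 [494.3   4.7  83.4  11.7]
wrist 28 [ 640.3 -219.5   28.4  101.4]
wrist 40 [ 639.2 -219.5   40.3   79.5]
wrist 52 [ 639.4 -218.7   52.    57.6]
wrist 64 [ 640.4 -218.8   63.8   35.5]
wrist pad 28 [ 465.8 -231.    49.7   13.7]
wrist pad 40 None
wrist pad 52 [671.  -15.4  61.3  13.7]
wrist pad 64 [494.7 -14.2  75.8  13.6]
side 28 [ 637.3 -221.3   30.5   99.6]
side 40 [ 637.  -221.9   40.9   77.7]
side 52 [ 636.6 -221.1   52.6   55.9]
side 64 [ 638.  -220.7   64.1   33.8]
side pad 28 [ 463.1 -231.8   49.1   12. ]
side pad 40 [481.  208.1  63.8  12.2]
side pad 52 [668.6   2.   74.7  12.1]
side pad 64 [492.5   3.   86.7  12.1]
```

Call:
play_rows:
  plan:
    - [30,0,0.8,0,0,0,-1]
    - [40,0,0,0,0,0,-1]
    - [40,0,0,0,0,0,-1]
    - [30,0,0,0,0,0,-1]
    - [20,0,0,0,0,0,-1]
    - [7,0,0,0,0,0,-1]
    - [0,0,0,0,0,0,-1]
    - [0,0,0,0,0,0,-1]

```text
clock: 4.43
eef_pos: [0.6385, -0.2219, 0.0856]
tool_rot: [0.5, 0.499, -0.5, 0.5]
ft_force: [-1.0, 0.1, 0.6]
grip_width: 0.0853
```

Call:
play_rows:
  plan:
    - [0,0,0,0,0,0,1]
    - [0,0,0,0,0,0,1]
    - [0,0,0,0,0,0,1]
    - [0,0,0,0,0,0,1]
    - [0,0,0,0,0,0,1]
    - [0,0,0,0,0,0,1]
    - [0,0,0,0,0,0,1]
    - [0,0,0,0,0,0,1]
    - [0,0,0,0,0,0,1]
    - [0,0,0,0,0,0,1]
    - [0,0,0,0,0,0,1]

```text
clock: 5.35
eef_pos: [0.6387, -0.2216, 0.0855]
tool_rot: [0.5, 0.499, -0.5, 0.501]
ft_force: [-0.0, -0.5, 5.0]
grip_width: 0.025
```

Run:
```python
from h import *
st(); k=camera("wrist"); save(k,"w2.png"); k=camera("side"); print(face(k,.1,.028,(.638,-.22)),face(k,.078,.04,(.638,-.22)))
```

```text
5.35 [ 0.6387 -0.2216  0.0855] x [ 0.002  -0.0007 -1.    ] y [1.    0.    0.002] z [ 0.     -1.      0.0007] q [-0.334   0.6743  0.3001  1.1945 -0.      1.2368] w 0.025015960509011656 F [-0.0415 -0.516   4.9533]
[ 638.8 -228.2   48.4   99.7] [ 635.8 -225.2   38.2   77.7]
```

View pics/w2.png

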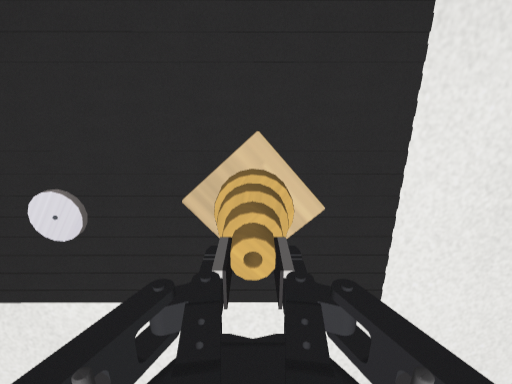

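The wrist picture shows the small blank at px (253,260), held between the pads. The reading of 25 mm is slightly under 28, so I lift gently and check.

Call:
play_rows:
  plan:
    - [0,0,0,0,0,0,1]
    - [0,0,0,0,0,0,1]
    - [-5,0,0,0,0,0,1]
    - [-15,0,0,0,0,0,1]
    - [-30,0,0,0,0,0,1]
    - [-30,0,0,0,0,0,1]
    - [0,0,0,0,0,0,1]
    - [0,0,0,0,0,0,1]

```text
clock: 6.12
eef_pos: [0.6392, -0.2218, 0.1665]
tool_rot: [0.501, 0.499, -0.499, 0.501]
ft_force: [0.3, -0.2, -1.2]
grip_width: 0.0251
```

Run:
```python
from h import *
st(); k=camera("wrist"); a=k["frame"]; k2=camera("side"); b=k2["frame"]
cv2.imwrite("pics/m3.png",cv2.cvtColor(np.hstack([a[150:,130:390],b[150:,150:410]]),cv2.COLOR_RGB2BGR)); 
for kk in (k,k2):
  print([(r["centre"],r["confidence"]) for r in pinpoint("blank28_centre",kk)])
  for D,z in [(40,.078),(52,.056),(64,.034)]: print(D,face(kk,z,D/1000,(.639,-.220)))
```

```text
6.12 [ 0.6392 -0.2218  0.1665] x [ 0.004  -0.0013 -1.    ] y [1.    0.    0.004] z [ 0.     -1.      0.0013] q [-0.334   0.6272  0.4303  1.3697  0.      1.2368] w 0.02513065942885657 F [ 0.2773 -0.2158 -1.2172]
[([0.6426, -0.221, 0.1675], 0.7)]
40 [ 639.3 -219.5   40.8   79.6]
52 [ 639.4 -218.3   52.1   57.5]
64 [ 640.4 -218.4   63.9   35.5]
[([0.6354, -0.2177, 0.1682], 0.83)]
40 [ 636.1 -221.8   42.4   77.8]
52 [ 636.7 -220.7   52.2   55.9]
64 [ 637.8 -221.1   64.5   33.8]
```

View pics/m3.png

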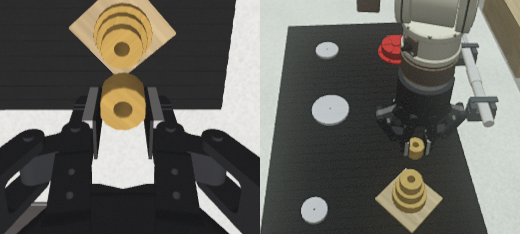

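Call:
play_rows:
  plan:
    - [0,-20,2,0,0,0,1]
    - [0,-30,2,0,0,0,1]
    - [0,-35,2,0,0,0,1]
    - [0,-35,2,0,0,0,1]
    - [10,-30,2,0,0,0,1]
    - [25,-20,1.7,0,0,0,1]
    - [35,-4.7,0,0,0,0,1]
    - [35,0,0,0,0,0,1]
    - [20,0,0,0,0,0,1]
    - [10,0,0,0,0,0,1]
    - [5,0,0,0,0,0,1]
    - [0,0,0,0,0,0,1]
    - [0,0,0,0,0,0,1]

```text
clock: 7.4
eef_pos: [0.4641, -0.2334, 0.0249]
tool_rot: [0.5, 0.5, -0.5, 0.5]
ft_force: [0.1, 0.0, -0.2]
grip_width: 0.025
```

Run:
```python
from h import *
st(); 
for c in ["wrist","top","side"]:
  k=camera(c); save(k,c+"4.png"); print(c,face(k,.038,.028,(.465,-.231),.006),face(k,.012,.048,(.465,-.231)),[(r["centre"],r["confidence"]) for r in pinpoint("blank28_centre",k)])
```

```text
7.40 [ 0.4641 -0.2334  0.0249] x [ 0.001  -0.0005 -1.    ] y [1.     0.0002 0.001 ] z [ 0.0002 -1.      0.0005] q [-0.4659  0.462  -0.2594  0.8484  0.      1.1047] w 0.02500149955832866 F [ 0.0641  0.0137 -0.1516]
wrist [ 465.  -230.    52.9   40.6] [ 465.1 -229.7   48.4   13.5] [([0.4689, -0.2285, 0.0294], 0.96)]
top [ 469.6 -225.8   40.5   39. ] [ 465.1 -226.5   46.2   11.2] [([0.4646, -0.2298, 0.0257], 0.52), ([0.493, 0.0032, 0.0123], 0.27)]
side [ 464.1 -239.5   47.4   39.6] [ 463.6 -236.3   46.    11.9] [([0.4637, -0.2295, 0.0299], 0.65)]
```

View pics/wrist4.png

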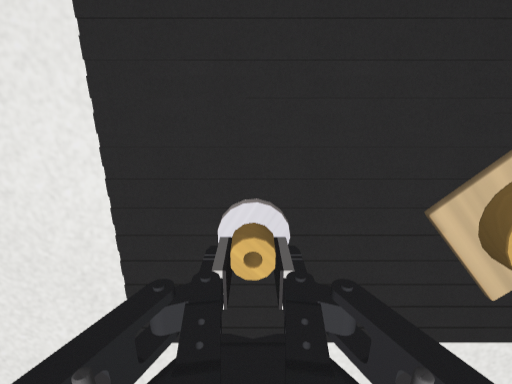

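Call:
play_rows:
  plan:
    - [3,0,0,0,0,0,1]
    - [2,0,0,0,0,0,1]
    - [0,0,0,0,0,0,1]
    - [0,0,0,0,0,0,1]
    - [0,0,0,0,0,0,1]

```text
clock: 8.12
eef_pos: [0.4635, -0.2332, 0.0195]
tool_rot: [0.5, 0.5, -0.5, 0.5]
ft_force: [0.1, -0.1, 1.2]
grip_width: 0.0251
```

Call:
play_rows:
  plan:
    - [0,0,0,0,0,0,-1]
    - [0,0,0,0,0,0,-1]
    - [0,0,0,0,0,0,-1]
    - [0,0,0,0,0,0,-1]
    - [0,0,0,0,0,0,-1]
    - [0,0,0,0,0,0,-1]
    - [-10,0,0,0,0,0,-1]
    - [-30,0,0,0,0,0,-1]
    - [-40,0,0,0,0,0,-1]
    - [-40,0,0,0,0,0,-1]
    - [0,0,0,0,0,0,-1]
    - [0,0,0,0,0,0,-1]

```text
clock: 9.12
eef_pos: [0.4656, -0.2342, 0.1432]
tool_rot: [0.501, 0.497, -0.499, 0.503]
ft_force: [-0.5, -0.3, -1.4]
grip_width: 0.0853
```

Run:
```python
from h import *
st(); 
for c in ["wrist","top","side"]:
  k=camera(c); save(k,c+"5.png"); print(c,face(k,.034,.028,(.465,-.231),.006),face(k,.012,.048,(.465,-.231)))
  for D,z in [(40,.078),(52,.056),(64,.034)]: print(D,face(k,z,D/1000,(.639,-.220)))
```

```text
9.12 [ 0.4656 -0.2342  0.1432] x [ 0.0072 -0.0036 -1.    ] y [1.     0.     0.0072] z [-0.     -1.      0.0036] q [-0.4661  0.331  -0.108   1.1238 -0.      1.1047] w 0.08529692325377174 F [-0.4577 -0.2703 -1.3896]
wrist [ 464.9 -230.7   29.4   35.4] [ 464.8 -231.3   49.7   13.7]
40 [ 637.7 -219.2   44.6   79.5]
52 [ 636.9 -218.    54.7   57.4]
64 [ 638.1 -217.6   65.5   35.5]
top [ 464.6 -229.5   28.9   33.2] [ 465.1 -230.1   49.7   11.1]
40 [ 639.2 -219.3   39.8   77.3]
52 [ 638.6 -217.5   51.5   55.5]
64 [ 640.3 -217.6   63.9   33.5]
side [ 463.1 -233.2   30.    33.8] [ 464.7 -232.8   49.8   11.9]
40 [ 637.1 -221.6   41.4   77.9]
52 [ 636.7 -220.7   52.3   55.7]
64 [ 637.9 -220.8   64.2   33.8]
```

View pics/wrist5.png

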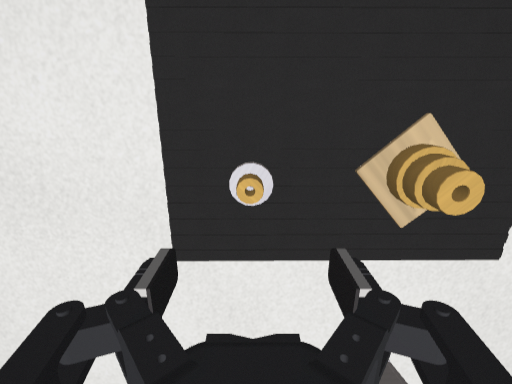

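Blank 28 is on its pad within about 1 mm and sits level, at px (250,188). Next is blank 40.

Call:
play_rows:
  plan:
    - [0,20,-1.5,0,0,0,-1]
    - [0,32,-2.5,0,0,0,-1]
    - [0,36,-3,0,0,0,-1]
    - [0,36,-3,0,0,0,-1]
    - [0,32,-2.4,0,0,0,-1]
    - [5,19,-1,0,0,0,-1]
    - [25,0,0,0,0,0,-1]
    - [25,0,0,0,0,0,-1]
    - [15,0,0,0,0,0,-1]
    - [6,0,0,0,0,0,-1]
    - [0,0,0,0,0,0,-1]
    - [0,0,0,0,0,0,-1]
    - [0,0,0,0,0,0,-1]
    - [0,0,0,0,0,0,-1]

```text
clock: 10.43
eef_pos: [0.6393, -0.2202, 0.065]
tool_rot: [0.501, 0.499, -0.5, 0.501]
ft_force: [-0.1, -0.6, -0.2]
grip_width: 0.0852
```

Call:
play_rows:
  plan:
    - [3,0,0,0,0,0,-1]
    - [0,0,0,0,0,0,-1]
    - [0,0,0,0,0,0,1]
    - [0,0,0,0,0,0,1]
    - [0,0,0,0,0,0,1]
    - [0,0,0,0,0,0,1]
    - [0,0,0,0,0,0,1]
    - [0,0,0,0,0,0,1]
    - [0,0,0,0,0,0,1]
    - [0,0,0,0,0,0,1]
    - [0,0,0,0,0,0,1]
    - [0,0,0,0,0,0,1]
    - [0,0,0,0,0,0,1]

```text
clock: 11.52
eef_pos: [0.6388, -0.2198, 0.0609]
tool_rot: [0.5, 0.5, -0.5, 0.5]
ft_force: [0.4, -0.1, 6.1]
grip_width: 0.0375
```

Call:
play_rows:
  plan:
    - [-5,0,0,0,0,0,1]
    - [-15,0,0,0,0,0,1]
    - [-30,0,0,0,0,0,1]
    - [-30,0,0,0,0,0,1]
    - [0,0,0,0,0,0,1]
    - [0,0,0,0,0,0,1]
    - [0,0,0,0,0,0,1]

```text
clock: 12.1
eef_pos: [0.6374, -0.2194, 0.1388]
tool_rot: [0.5, 0.501, -0.5, 0.499]
ft_force: [-0.3, 0.3, -2.7]
grip_width: 0.0377
```

Run:
```python
from h import *
st(); z=get_obs()["eef_pos"][2]
for c in ["wrist","side"]:
  k=camera(c); save(k,c+"6.png"); print(c,[(r["centre"],r["confidence"]) for r in pinpoint("blank40_centre",k)], "held",face(k,z+.018,.04,(.639,-.22),.006))
  for D,h in [(52,.056),(64,.034)]: print(D,face(k,h,D/1000,(.639,-.220)))
```

```text
12.10 [ 0.6374 -0.2194  0.1388] x [-0.0026  0.0009 -1.    ] y [ 1.     -0.     -0.0026] z [-0.     -1.     -0.0009] q [-0.3315  0.6405  0.3814  1.3144 -0.      1.2394] w 0.03768463317117279 F [-0.2924  0.329  -2.6762]
wrist [([0.6401, -0.2247, 0.1467], 0.68)] held [ 639.1 -216.5   64.9  157.3]
52 [ 639.5 -218.3   52.4   57.6]
64 [ 640.4 -218.4   64.    35.5]
side [([0.6381, -0.2196, 0.1444], 0.93)] held [ 638.6 -225.8   61.7  154.6]
52 [ 636.8 -220.7   53.7   55.9]
64 [ 637.9 -220.9   64.3   34.1]
```

View pics/wrist6.png

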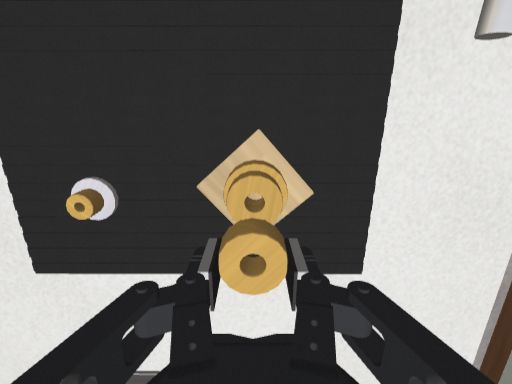

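Held blank 40 shows at px (253,260) and the lower two are undisturbed. Carrying it to pad 40.

Call:
play_rows:
  plan:
    - [0,-6,-16,0,0,0,1]
    - [0,-11,-30,0,0,0,1]
    - [0,-12,-34,0,0,0,1]
    - [0,-12,-34,0,0,0,1]
    - [0,-12,-34,0,0,0,1]
    - [0,-12,-34,0,0,0,1]
    - [0,-12,-34,0,0,0,1]
    - [0,-12,-34,0,0,0,1]
    - [0,-12,-34,0,0,0,1]
    - [0,-12,-34,0,0,0,1]
    - [0,-12,-34,0,0,0,1]
    - [0,-12,-34,0,0,0,1]
    - [0,-12,-30,0,0,0,1]
    - [10,-10,-12.8,0,0,0,1]
    - [30,-5.8,0,0,0,0,1]
    - [35,0,0,0,0,0,1]
    - [25,0,0,0,0,0,1]
    - [14,0,0,0,0,0,1]
    - [0,0,0,0,0,0,1]
    - [0,0,0,0,0,0,1]

```text
clock: 13.97
eef_pos: [0.4724, 0.2086, 0.0252]
tool_rot: [-0.499, -0.5, 0.501, -0.5]
ft_force: [0.0, -0.4, -1.0]
grip_width: 0.0376
```

Call:
play_rows:
  plan:
    - [0,0,0,0,0,0,1]
    - [0,0,0,0,0,0,1]

```text
clock: 14.13
eef_pos: [0.4749, 0.2096, 0.0277]
tool_rot: [0.501, 0.5, -0.499, 0.5]
ft_force: [-0.4, 0.3, -2.1]
grip_width: 0.0372
```

Run:
```python
from h import *
st(); k=camera("wrist"); save(k,"wrist7.png"); print(face(k,.039,.04,(.484,.209),.006),face(k,.0135,.06,(.484,.209),.004))
for c in "side","top": k=camera(c); print([(r["centre"],r["confidence"]) for r in pinpoint("blank40_centre",k)])
```

```text
14.13 [0.4749 0.2096 0.0277] x [ 0.0027  0.0012 -1.    ] y [ 1.     -0.0002  0.0027] z [-0.0002 -1.     -0.0012] q [ 0.4157  0.4563 -0.2598  0.8517  0.      1.9867] w 0.037235658606081926 F [-0.3993  0.2904 -2.1192]
[481.6 216.   56.   40.1] [484.7 212.2  59.5  13.6]
[([0.4666, -0.2334, 0.0142], 0.53), ([0.4747, 0.2121, 0.0318], 0.47)]
[([0.6157, 0.4358, 0.0333], 0.51)]
```

View pics/wrist7.png

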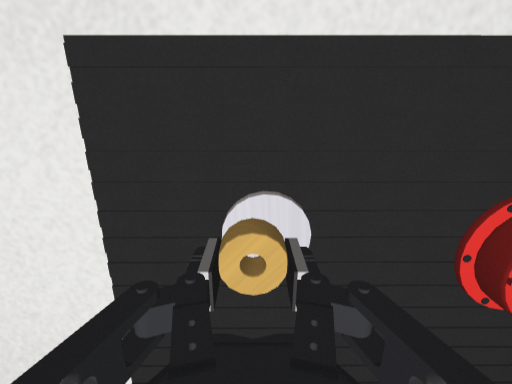

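I mis-summed the rows and ended 10 mm short in x; correcting.

Call:
play_rows:
  plan:
    - [0,5,0,0,0,0,1]
    - [0,4.5,0,0,0,0,1]
    - [0,0,0,0,0,0,1]
    - [0,0,0,0,0,0,1]
    - [0,0,0,0,0,0,1]
    - [0,0,0,0,0,0,1]

```text
clock: 14.88
eef_pos: [0.4828, 0.209, 0.0261]
tool_rot: [-0.5, -0.5, 0.5, -0.5]
ft_force: [-0.1, -0.5, -2.0]
grip_width: 0.0379
```

Run:
```python
from h import *
for i in range(3): st(); k=camera("wrist")
save(k,"wrist8.png")
```

```text
14.88 [0.4828 0.209  0.0261] x [-0.0005 -0.0002 -1.    ] y [ 1.      0.     -0.0005] z [ 0.     -1.      0.0002] q [ 0.4085  0.472  -0.2379  0.8614  0.      1.9793] w 0.03789096580516376 F [-0.1046 -0.5308 -2.0423]
14.93 [0.4828 0.209  0.0262] x [-0.0004 -0.0002 -1.    ] y [ 1.      0.0001 -0.0004] z [ 0.0001 -1.      0.0002] q [ 0.4086  0.4719 -0.238   0.8614  0.      1.9793] w 0.037363884986231256 F [ 0.5012 -0.7528 -1.4754]
14.98 [0.4828 0.2091 0.0262] x [-0.0003 -0.0001 -1.    ] y [ 1.      0.     -0.0003] z [ 0.     -1.      0.0001] q [ 0.4086  0.4718 -0.238   0.8613  0.      1.9794] w 0.03782625139489264 F [ 0.2357  0.7204 -0.4645]
```

View pics/wrist8.png

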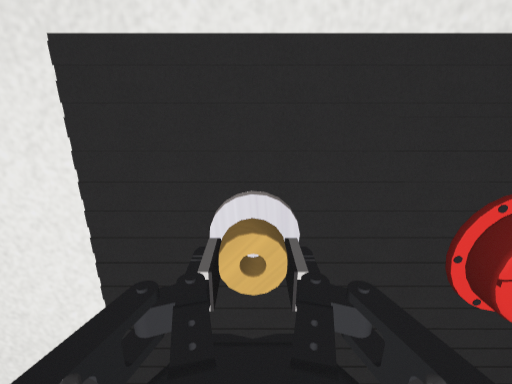

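Now blank 40 is centred over the pad in the picture, with the pad spanning columns 210–299 and the blank at 253. Lowering it.

Call:
play_rows:
  plan:
    - [4,1,0,0,0,0,1]
    - [3,0,0,0,0,0,1]
    - [1.5,0,0,0,0,0,1]
    - [0,0,0,0,0,0,1]
    - [0,0,0,0,0,0,1]
    - [0,0,0,0,0,0,1]

```text
clock: 15.53
eef_pos: [0.484, 0.2091, 0.0178]
tool_rot: [-0.5, -0.5, 0.5, -0.5]
ft_force: [-0.3, -0.5, -0.9]
grip_width: 0.0376
```

Call:
play_rows:
  plan:
    - [1,0,0,0,0,0,1]
    - [0,0,0,0,0,0,1]
    - [0,0,0,0,0,0,1]
    - [0,0,0,0,0,0,-1]
    - [0,0,0,0,0,0,-1]
    - [0,0,0,0,0,0,-1]
    - [0,0,0,0,0,0,-1]
    - [0,0,0,0,0,0,-1]
    - [0,0,0,0,0,0,-1]
    - [-10,0,0,0,0,0,-1]
    - [-30,0,0,0,0,0,-1]
    - [-40,0,0,0,0,0,-1]
    - [-40,0,0,0,0,0,-1]
    - [0,0,0,0,0,0,-1]
    - [0,0,0,0,0,0,-1]
    - [0,0,0,0,0,0,-1]
    - [0,0,0,0,0,0,-1]

```text
clock: 16.95
eef_pos: [0.483, 0.2087, 0.1358]
tool_rot: [-0.499, -0.5, 0.501, -0.5]
ft_force: [0.3, 0.8, -0.1]
grip_width: 0.0855
```

Run:
```python
from h import *
st(); 
for c in ["wrist","top","side"]:
  k=camera(c); save(k,c+"9.png"); print(c,face(k,.034,.040,(.484,.209),.006),face(k,.012,.06,(.484,.209)))
  for D,z in [(52,.056),(64,.034)]: print(D,face(k,z,D/1000,(.639,-.220)))
```

```text
16.95 [0.483  0.2087 0.1358] x [-0.0022 -0.001  -1.    ] y [ 1.     -0.     -0.0022] z [-0.    -1.     0.001] q [ 0.4078  0.3541 -0.0949  1.1242 -0.      1.9786] w 0.08554793873878562 F [ 0.2618  0.8465 -0.0537]
wrist [484.5 209.4  41.2  35.5] [484.5 210.5  62.9  13.6]
52 None
64 None
top None None
52 [ 639.1 -217.7   52.2   55.5]
64 [ 640.1 -217.8   64.2   33.5]
side [483.  205.7  45.1  33.7] [483.  207.   64.4  12.2]
52 [ 636.9 -220.5   53.4   55.8]
64 [ 637.9 -220.8   64.2   34. ]
```

Call:
play_rows:
  plan:
    - [0,6,16,0,0,0,-1]
    - [0,12,33.5,0,0,0,-1]
    - [0,12,33.5,0,0,0,-1]
    - [0,12,33.5,0,0,0,-1]
    - [0,12,33.5,0,0,0,-1]
    - [0,12,33.5,0,0,0,-1]
    - [0,12,33.5,0,0,0,-1]
    - [0,12,33.5,0,0,0,-1]
    - [0,12,33.5,0,0,0,-1]
    - [0,12,33.5,0,0,0,-1]
    - [0,12,33.5,0,0,0,-1]
    - [0,12,33.5,0,0,0,-1]
    - [0,11,28.4,0,0,0,-1]
    - [5,6,15,0,0,0,-1]
    - [0,0,0,0,0,0,-1]
    - [0,0,0,0,0,0,-1]
    - [0,0,0,0,0,0,-1]
    - [0,0,0,0,0,0,-1]

```text
clock: 18.6
eef_pos: [0.6386, -0.2174, 0.1315]
tool_rot: [0.5, 0.501, -0.5, 0.5]
ft_force: [-0.6, 0.6, 0.6]
grip_width: 0.0851
```

Run:
```python
from h import *
k=camera("wrist"); st(); go([.639,-.2188,.038])
for D,z in [(52,.056),(64,.034)]: print(D,face(k,z,D/1000,(.639,-.220)))
```

```text
18.65 [ 0.6388 -0.2173  0.1319] x [-0.0005  0.0004 -1.    ] y [ 1.      0.0017 -0.0005] z [ 0.0017 -1.     -0.0004] q [-0.328   0.6438  0.3692  1.2968  0.0002  1.2411] w 0.08544548979346644 F [ 0.0669 -0.8608  0.0035]
clock 18.65 eef [ 0.6388 -0.2173  0.1319] shift mm [93.9  0.2  1.5]
52 [ 639.5 -218.3   53.    57.6]
64 [ 640.6 -218.2   64.1   35.5]
```

Call:
play_rows:
  plan:
    - [20,0,1.3,0,0,0,-1]
    - [30,0,0,0,0,0,-1]
    - [25,0,0,0,0,0,-1]
    - [13,0,0,0,0,0,-1]
    - [6,0,0,0,0,0,-1]
    - [0,0,0,0,0,0,-1]
    - [0,0,0,0,0,0,-1]
    - [0,0,0,0,0,0,-1]
    - [0,0,0,0,0,0,-1]

```text
clock: 19.4
eef_pos: [0.6403, -0.2203, 0.0398]
tool_rot: [0.5, 0.499, -0.499, 0.501]
ft_force: [-0.7, -0.6, -0.4]
grip_width: 0.086
```

Call:
play_rows:
  plan:
    - [0,0,0,0,0,0,1]
    - [0,0,0,0,0,0,1]
    - [0,0,0,0,0,0,1]
    - [0,0,0,0,0,0,1]
    - [0,0,0,0,0,0,1]
    - [0,0,0,0,0,0,1]
    - [0,0,0,0,0,0,1]
    - [0,0,0,0,0,0,1]
    - [0,0,0,0,0,0,1]
    - [0,0,0,0,0,0,1]

```text
clock: 20.23
eef_pos: [0.6395, -0.2204, 0.039]
tool_rot: [0.5, 0.499, -0.5, 0.5]
ft_force: [-0.8, 1.0, 5.7]
grip_width: 0.0494
```

Call:
play_rows:
  plan:
    - [-5,0,0,0,0,0,1]
    - [-15,0,0,0,0,0,1]
    - [-30,0,0,0,0,0,1]
    - [-30,0,0,0,0,0,1]
    - [0,0,0,0,0,0,1]
    - [0,0,0,0,0,0,1]
    - [0,0,0,0,0,0,1]
    - [0,0,0,0,0,0,1]

```text
clock: 20.9
eef_pos: [0.6373, -0.2195, 0.1151]
tool_rot: [0.499, 0.502, -0.501, 0.498]
ft_force: [-0.9, -0.0, -4.2]
grip_width: 0.0491
```

Run:
```python
from h import *
st(); k=camera("wrist"); save(k,"wrist10.png"); print(face(k,.034,.064,(.639,-.220)))
k=camera("side"); print(face(k,.034,.064,(.639,-.220)),[(r["centre"],r["confidence"]) for r in pinpoint("blank52_centre",k)])
```

```text
20.90 [ 0.6373 -0.2195  0.1151] x [-0.0047  0.0016 -1.    ] y [ 1.     -0.0001 -0.0047] z [-0.0001 -1.     -0.0016] q [-0.3317  0.656   0.3464  1.2662 -0.      1.2391] w 0.04905273681913032 F [-0.8794 -0.025  -4.1517]
[ 640.6 -218.2   64.1   35.6]
[ 638.1 -220.7   65.4   33.9] []
```

View pics/wrist10.png

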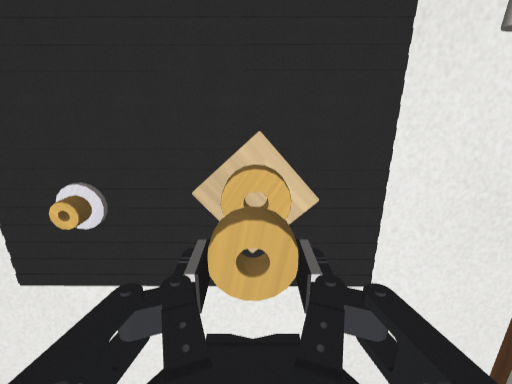

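Call:
play_rows:
  plan:
    - [0,2,-15,0,0,0,1]
    - [0,4,-30,0,0,0,1]
    - [0,5,-34,0,0,0,1]
    - [0,5,-34,0,0,0,1]
    - [0,5,-34,0,0,0,1]
    - [0,4,-34,0,0,0,1]
    - [0,4,-28,0,0,0,1]
    - [5,2.2,-13.2,0,0,0,1]
    - [30,0,0,0,0,0,1]
    - [30,0,0,0,0,0,1]
    - [20,0,0,0,0,0,1]
    - [11,0,0,0,0,0,1]
    - [0,0,0,0,0,0,1]
    - [0,0,0,0,0,0,1]
    - [0,0,0,0,0,0,1]
    - [0,0,0,0,0,0,1]
    - [0,0,0,0,0,0,1]

```text
clock: 22.47
eef_pos: [0.6712, 0.0019, 0.0232]
tool_rot: [0.501, 0.499, -0.499, 0.501]
ft_force: [-0.1, 0.6, -3.6]
grip_width: 0.0497
```

Run:
```python
from h import *
k=camera("wrist"); save(k,"wrist11.png"); st(); go([.6707,.0019,.0172]); print(face(k,.0135,.072,(.671,.003),.004))
```

```text
22.52 [0.671 0.002 0.023] x [ 0.002 -0.    -1.   ] y [ 1.     -0.0002  0.002 ] z [-0.0002 -1.      0.    ] q [ 0.0029  0.7186  0.2084  1.0586 -0.      1.574 ] w 0.04960464623980965 F [-0.3703 -0.2729 -3.5965]
clock 22.52 eef [0.671 0.002 0.023] shift mm [ 5.8 -0.3  0.1]
[670.9   4.9  71.3  13.6]
```

View pics/wrist11.png

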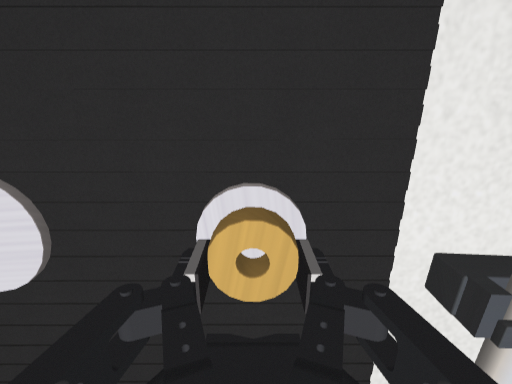

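The blank is centred over pad 52, with the pad spanning columns 197–306 and the blank at 253. Lowering and releasing.

Call:
play_rows:
  plan:
    - [3,0,0,0,0,0,1]
    - [2,0,0,0,0,0,1]
    - [0.8,0,0,0,0,0,1]
    - [0,0,0,0,0,0,1]
    - [0,0,0,0,0,0,1]
    - [0,0,0,0,0,0,1]
    - [0,0,0,0,0,0,1]

```text
clock: 23.1
eef_pos: [0.6705, 0.002, 0.0169]
tool_rot: [0.5, 0.5, -0.5, 0.5]
ft_force: [-1.5, 0.4, 6.6]
grip_width: 0.0492
```

Call:
play_rows:
  plan:
    - [0,0,0,0,0,0,-1]
    - [0,0,0,0,0,0,-1]
    - [0,0,0,0,0,0,-1]
    - [0,0,0,0,0,0,-1]
    - [0,0,0,0,0,0,-1]
    - [0,0,0,0,0,0,-1]
    - [-10,0,0,0,0,0,-1]
    - [-30,0,0,0,0,0,-1]
    - [-40,0,0,0,0,0,-1]
    - [-40,0,0,0,0,0,-1]
    - [0,0,0,0,0,0,-1]
    - [0,0,0,0,0,0,-1]
    - [0,0,0,0,0,0,-1]
    - [0,0,0,0,0,0,-1]

```text
clock: 24.27
eef_pos: [0.6692, 0.0021, 0.1349]
tool_rot: [0.499, 0.501, -0.501, 0.499]
ft_force: [1.1, 0.1, -0.2]
grip_width: 0.0854
```

Run:
```python
from h import *
st(); 
for c in ["wrist","top","side"]:
  k=camera(c); print(c,face(k,.034,.052,(.6705,.003),.006),face(k,.012,.072,(.6705,.003)))
  print(64,face(k,.034,.064,(.639,-.220)))
```

```text
24.27 [0.6692 0.0021 0.1349] x [-0.0025 -0.     -1.    ] y [ 1.      0.     -0.0025] z [ 0. -1.  0.] q [0.0032 0.6321 0.3562 1.2973 0.     1.574 ] w 0.08543695972280294 F [ 1.0613  0.0857 -0.2172]
wrist [671.4   3.6  53.   35.6] [670.5   4.   74.   13.7]
64 None
top [670.5   4.9  51.4  33.4] [670.5   5.2  71.7  11.6]
64 None
side [668.9   0.9  56.   33.8] [667.4   0.8  74.1  12. ]
64 [ 638.5 -220.3   65.4   33.9]
```

Call:
play_rows:
  plan:
    - [0,-2,15,0,0,0,-1]
    - [0,-4,30,0,0,0,-1]
    - [0,-5,34,0,0,0,-1]
    - [0,-5,34,0,0,0,-1]
    - [0,-5,34,0,0,0,-1]
    - [0,-4,34,0,0,0,-1]
    - [0,-3.5,27,0,0,0,-1]
    - [5,-1.8,12.6,0,0,0,-1]
    - [25,0,0,0,0,0,-1]
    - [25,0,0,0,0,0,-1]
    - [10,0,0,0,0,0,-1]
    - [0,0,0,0,0,0,-1]
    - [0,0,0,0,0,0,-1]
    - [0,0,0,0,0,0,-1]
    - [0,0,0,0,0,0,-1]

```text
clock: 25.67
eef_pos: [0.6413, -0.2185, 0.073]
tool_rot: [0.5, 0.499, -0.499, 0.501]
ft_force: [0.5, 1.0, 1.0]
grip_width: 0.085
```

Run:
```python
from h import *
k=camera("wrist"); k=camera("wrist"); save(k,"wrist12.png"); go([.6402,-.2186,.014]); print(face(k,.035,.064,(.640,-.219)))
```

```text
clock 25.77 eef [ 0.6411 -0.2185  0.0728] shift mm [58.8 -1.   0. ]
[ 640.6 -218.1   64.7   35.6]
```

View pics/wrist12.png

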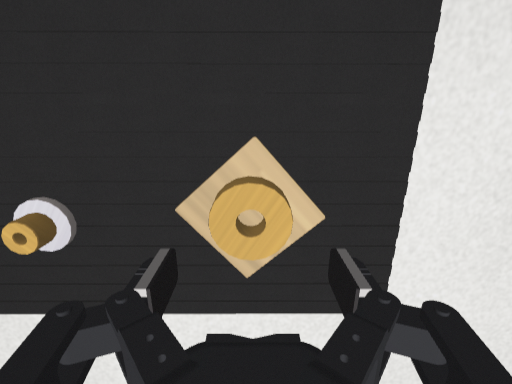

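The largest blank at px (251,218) is centred between the open fingers. Descending and gripping.

Call:
play_rows:
  plan:
    - [15,-0.5,0,0,0,0,-1]
    - [20,0,0,0,0,0,-1]
    - [13,0,0,0,0,0,-1]
    - [7,0,0,0,0,0,-1]
    - [3,0,0,0,0,0,-1]
    - [0,0,0,0,0,0,-1]
    - [0,0,0,0,0,0,-1]
    - [0,0,0,0,0,0,-1]
    - [0,0,0,0,0,0,-1]

```text
clock: 26.52
eef_pos: [0.6403, -0.2188, 0.0143]
tool_rot: [0.5, 0.499, -0.5, 0.501]
ft_force: [0.1, 0.2, -0.4]
grip_width: 0.0851
```

Call:
play_rows:
  plan:
    - [0,0,0,0,0,0,1]
    - [0,0,0,0,0,0,1]
    - [0,0,0,0,0,0,1]
    - [0,0,0,0,0,0,1]
    - [0,0,0,0,0,0,1]
    - [0,0,0,0,0,0,1]
    - [0,0,0,0,0,0,1]
    - [0,0,0,0,0,0,1]
    - [0,0,0,0,0,0,1]
    - [0,0,0,0,0,0,1]

```text
clock: 27.35
eef_pos: [0.6401, -0.2187, 0.0143]
tool_rot: [0.5, 0.499, -0.5, 0.501]
ft_force: [0.2, -0.0, 6.3]
grip_width: 0.0609
```

Call:
play_rows:
  plan:
    - [-5,0,0,0,0,0,1]
    - [-15,0,0,0,0,0,1]
    - [-30,0,0,0,0,0,1]
    - [-30,0,0,0,0,0,1]
    - [0,0,0,0,0,0,1]
    - [0,0,0,0,0,0,1]
    - [0,0,0,0,0,0,1]
    - [0,0,0,0,0,0,1]

```text
clock: 28.02
eef_pos: [0.6372, -0.2177, 0.0896]
tool_rot: [0.499, 0.502, -0.501, 0.498]
ft_force: [-0.5, 0.2, -6.1]
grip_width: 0.0608
```

Run:
```python
from h import *
k=camera("wrist"); st(); save(k,"wrist13.png"); z=get_obs()["eef_pos"][2]; print(face(k,z+.02,.064,(.640,-.219),.006))
```

```text
28.07 [ 0.6374 -0.2178  0.0897] x [-0.0057  0.002  -1.    ] y [ 1.     -0.0001 -0.0057] z [-0.0001 -1.     -0.002 ] q [-0.3293  0.6727  0.3086  1.2127  0.      1.2416] w 0.0610741048381993 F [-0.6663  0.3553 -5.0278]
[ 639.5 -214.9   88.8  110.9]
```

View pics/wrist13.png

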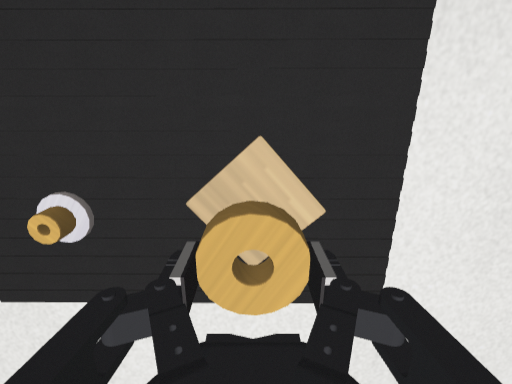

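Call:
play_rows:
  plan:
    - [0,-9,-14,0,0,0,1]
    - [0,-18,-28,0,0,0,1]
    - [0,-22,-34,0,0,0,1]
    - [0,-22,-34,0,0,0,1]
    - [0,-22,-34,0,0,0,1]
    - [0,-22,-34,0,0,0,1]
    - [0,-18,-26,0,0,0,1]
    - [0,-9,-13,0,0,0,1]
    - [3,-4.4,-5.9,0,0,0,1]
    - [20,0,0,0,0,0,1]
    - [25,0,0,0,0,0,1]
    - [17,0,0,0,0,0,1]
    - [9,0,0,0,0,0,1]
    - [0,0,0,0,0,0,1]
    - [0,0,0,0,0,0,1]
    - [0,0,0,0,0,0,1]
    - [0,0,0,0,0,0,1]
    - [0,0,0,0,0,0,1]

```text
clock: 29.57
eef_pos: [0.4942, 0.0043, 0.0201]
tool_rot: [0.501, 0.499, -0.499, 0.501]
ft_force: [-0.3, 0.2, -5.6]
grip_width: 0.0611
```

Run:
```python
from h import *
k=camera("wrist"); save(k,"wrist14.png"); go([.4937,.0042,.0145]); print(face(k,.0135,.084,(.4937,.004),.004))
```

```text
clock 29.62 eef [0.494  0.0043 0.02  ] shift mm [ 5.5 -0.3  0.1]
[493.9   6.6  82.6  13.7]
```

View pics/wrist14.png

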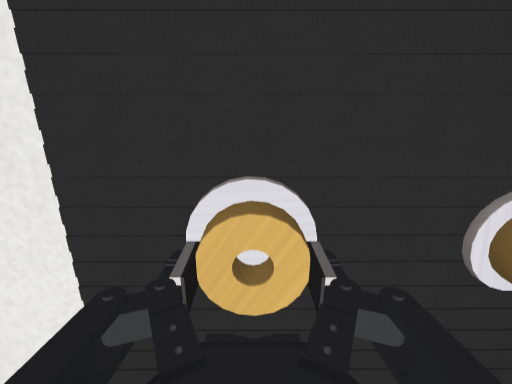

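The blank is centred over pad 64, with the pad spanning columns 187–317 and the blank at 253. Lowering, releasing and retreating.

Call:
play_rows:
  plan:
    - [3,0,0,0,0,0,1]
    - [2,0,0,0,0,0,1]
    - [0.5,0,0,0,0,0,1]
    - [0,0,0,0,0,0,1]
    - [0,0,0,0,0,0,1]
    - [0,0,0,0,0,0,1]
    - [0,0,0,0,0,0,1]

```text
clock: 30.2
eef_pos: [0.4935, 0.0044, 0.0142]
tool_rot: [0.5, 0.5, -0.5, 0.5]
ft_force: [-2.1, -0.8, 5.0]
grip_width: 0.0612
```

Call:
play_rows:
  plan:
    - [0,0,0,0,0,0,-1]
    - [0,0,0,0,0,0,-1]
    - [0,0,0,0,0,0,-1]
    - [0,0,0,0,0,0,-1]
    - [0,0,0,0,0,0,-1]
    - [0,0,0,0,0,0,-1]
    - [-10,0,0,0,0,0,-1]
    - [-30,0,0,0,0,0,-1]
    - [-40,0,0,0,0,0,-1]
    - [-40,0,0,0,0,0,-1]
    - [-30,0,0,0,0,0,-1]
    - [-30,0,0,0,0,0,-1]
    - [0,0,0,0,0,0,-1]
    - [0,0,0,0,0,0,-1]
    - [0,0,0,0,0,0,-1]
    - [0,0,0,0,0,0,-1]

```text
clock: 31.53
eef_pos: [0.4919, 0.0044, 0.1923]
tool_rot: [-0.499, -0.501, 0.501, -0.499]
ft_force: [-0.2, -0.2, -0.2]
grip_width: 0.0852
```

Run:
```python
from h import *
P={28:(.4648,-.2313),40:(.484,.209),52:(.6705,.003),64:(.4937,.004)}
st(); 
for c in ["wrist","top","side"]:
  k=camera(c); save(k,c+"15.png")
  for D,p in P.items(): print(c,D,face(k,.034,D/1000,p,.006),face(k,.012,D/1000+.02,p))
  if c!="wrist": print([pinpoint(t,k)[:1] for t in ("cover_centre","mallet_head")])
```

```text
31.53 [0.4919 0.0044 0.1923] x [-0.0027 -0.     -1.    ] y [ 1.     -0.     -0.0027] z [-0. -1.  0.] q [ 0.009   0.2478 -0.0889  1.2369  0.      1.5798] w 0.08521532917404945 F [-0.1689 -0.1942 -0.1769]
wrist 28 [ 465.3 -224.5   26.6   33.9] [ 466.1 -229.4   52.    13.5]
wrist 40 None [484.9 192.2  48.6  13.4]
wrist 52 [669.8   3.3  55.4  35.6] [670.2   4.5  76.3  13.7]
wrist 64 [493.8   4.3  64.7  35.6] [492.5   4.6  87.   13.6]
top 28 None None
top 40 [485.5 208.2  39.5  33.7] [486.  208.5  61.9  11.3]
top 52 [671.    3.4  51.4  33.7] [670.3   2.2  77.6  11.6]
top 64 [494.7   4.4  62.8  33.5] [496.5   4.9  86.3  11.5]
[[{'centre': [0.6649, 0.1921, 0.025], 'confidence': 0.72}], [{'centre': [0.6126, 0.4316, 0.0293], 'confidence': 0.82}]]
side 28 [ 462.9 -232.8   29.1   33.8] [ 464.5 -232.3   49.    11.9]
side 40 [481.4 205.6  46.1  33.4] [482.9 207.5  63.6  12.1]
side 52 [668.8   0.5  56.7  34. ] [667.   -0.4  75.7  12.3]
side 64 [493.5   2.   67.6  33.9] [492.1   1.8  86.4  12.2]
[[{'centre': [0.6624, 0.1953, 0.0222], 'confidence': 0.62}], [{'centre': [0.6124, 0.4318, 0.0291], 'confidence': 0.82}]]
```

View pics/side15.png

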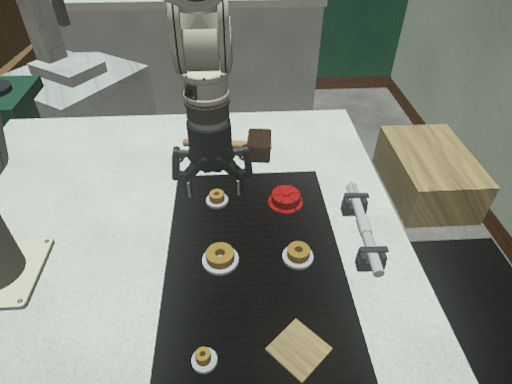

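All four blanks are flat and centred on their pads, the board is empty, and the cover and mallet have not moved.

```bash
python3 -c "
from workcell import *
print(job_done())"
```

```text
the job is handed in; nothing more can be done
None
```

I took the stack apart from the top down (28, 40, 52, then 64 mm) and set each blank on the pad of its own size. I handed the job in at about 32 s on the robot clock, with the gripper open and clear of everything.

**Placement:** In each blank's clearest view, its centre is within about 1–2 mm of its pad's centre, well inside the 10 mm rim. All four top faces are about 34 mm above the bench, so the blanks are flat and none overhangs.

**Bystanders:** The cover is within about 3–4 mm of its first reading, and so is the mallet. That is the stated accuracy of the measurement, and the robot never went near either one.

**Forces:** The highest wrist force I read was about 7 N, though I only read it at the end of each move.

**Disagreements and errors:**
- The side camera read about 2 mm off from the top and wrist cameras throughout. The blanks and pads shifted together, so their relative positions are not affected.
- The gripper width read about 3 mm less than each blank's true diameter.
- I mis-summed one approach to the 40 mm pad by 10 mm. I saw it in the wrist camera and corrected it before lowering the blank.
- In the last check the top camera gave no result for the 28 mm blank. The side camera still showed it centred to within about 2 mm, and right after placing, all three cameras had agreed.

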